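# Free a collet holder from its bench fixture and hold it up on its side

## Task

The steel collet holder standing in the bench fixture has been fitted with a new collet and its shank is now to be looked at. Pull the fixture's locking slide back by its red knob to the stop and leave it open, draw the holder straight up out of its socket, then tip it over until it lies on its side in the air. Finish while still holding it there, roughly level, still and more than 20 cm above the bench, with nothing but the gripper carrying it: do not put it down or let it go, and leave the spare holder, the grease pot and the bearing on the bench where they are.

Things in the scene. Friction and masses are not known exactly. Their poses are not given: they have to be found in the camera images.
- fixture: bench fixture for tool holders, bolted down: grey base plate 190 x 100 x 12 mm; origin on the bench under it, x axis from the knob towards the socket (away from the robot), z up. Along x: blue slide bed from -96 to -14 mm, 92 mm wide, 95 mm high; square blue socket block, 74 mm, centred at +30 mm, 45 mm high, with a brass bush
- slide (a joint): the locking slide, m: about 0 (up to 0.005) locked, 0.042 fully back at its stop. It moves level along the fixture's -x axis with about 3 N of friction and stays where it is left. Its flat dark steel fork (top 91 mm above the bench) reaches over both sides of the holder's flange when locked, so that the holder cannot come up; from 0.038 on it is clear
- slide_knob (a point): centre of the slide's round red knob, to be gripped from above: 21 mm diameter, from 107 to 131 mm above the bench, this point 120 mm above it; thin stem below. With the slide locked it stands 92 mm from the holder's axis, on the robot's side
- socket (a point): centre of the socket's mouth on the top of the block, 45 mm above the bench; bore 48.5 mm for the 46 mm shank. The holder's flange rests on the block, its shank reaches 30 mm down into the bore
- holder: the holder to draw: steel collet tool holder, 128 mm tall, 0.6 to 0.9 kg, centre of mass about 60 mm up. Origin at the centre of the shank's lower end, z axis along the holder towards its nut (up as it stands). Along z: hollow shank, 46 mm diameter, to 30 mm; flange, 63 mm, to 68 mm; body and nut, 46 mm, to 128 mm. It stands shank-down in the socket
- holder_nut (a point): where to grasp that holder: on its axis, 113 mm from the shank's end, 15 mm below the nut's top; round, 46 mm across
- holder_mid (a point): point on that holder's axis, 60 mm from the shank's end
- spare_holder: a second holder of the same shape, standing shank-down on the bench beside the fixture; origin at the centre of its underside; leave it
- grease: white grease pot with a green lid, 63 mm diameter, 54 mm high, near the fixture; origin at the centre of its underside; leave it
- bearing: steel ball bearing lying flat, 88 mm diameter, 22 mm high, near the fixture; origin at the centre of its underside; leave it
Not all that is in view belongs to the job. Of the things that look like the fixture, take the one that is farthest from the robot's base at the start.

How it is judged:
By the outcome, as a careful person would: the job done as asked, in the order asked, and still so for the second after the job is handed in, while the arm keeps its last pose, push and grip.
It also fails if it takes over 56 s, if anything falls off the work surface, if the arm or the gripper's body presses on something with over 40 N, if the wrist force passes 120 N, or if a joint passes its speed limit or range.

## Robot

A 6-joint arm with a two-finger parallel gripper is mounted at the origin on the work surface; the furniture and walls round the work are solid. World frame = base frame: x ahead of the robot, y to its left, z up, the work surface at z = 0. Lengths are in m, angles in degrees, forces in N, time in s.
With the tool pointing down it reaches from about 0.3 to 0.85 m from the base axis. Payload 5.4 kg.
Tool frame: the origin (TCP) lies between the finger pads; the fingertips stand 19 mm ahead of it and the grasp point (between the pads) is the TCP (manip.tip_extent is the distance from the TCP to the fingertips, in m); z points along the fingers, y is the line along which they close (so a half turn about z gives the same grasp; the last joint's range is limited). The gripper opens to 85 mm and grips with 20 to 120 N. Pads are 22 mm wide; open, the fingers measure 114 mm over their backs; the gripper's body (76 mm by 85 mm) begins 54 mm behind the grasp point. The pads swing forward as they close: fully open they stand 13 mm farther back than shut.
Start: joints at [55.113, 9.076, 91.501, -0, 79.423, -12.038], TCP at [0.223, 0.53, 0.25] pointing down, gripper open.
Joint ranges: [-166.64, 166.64], [-54.1, 131.32], [10.49, 154.53], [-73.88, 253.88], [9.74, 151.15], [-171.62, 171.62]. Speed limits (degrees/s): [147.25, 147.25, 180, 180, 180, 180].

## Interface

Orientations are given as [roll, pitch, yaw] about the fixed x, y, z axes, in that order (R = Rz(yaw) Ry(pitch) Rx(roll)).
In Python, from workcell import manip, imaging, ticket gives the robot as it stands. The module is installed in compiled form; this text tells all that it offers.
- The arm moves only by the tool move_arm, never from a script. Its argument "targets" is a list of rows, each a list of 5 numbers: the finger opening in cm, from 0 to 8.54, then the shift along the tool's x, y, z in cm, then the turn about the tool's z in degrees. In form: [[jaw, tx, ty, tz, spin], ...]. A call has 1 to 5 rows; each row shifts and turns the commanded pose from where the row before left it, along the tool's axes as they then stand; what a row does not reach is not made up. A row lasts 1/12 s, in which the tool goes at most 41.7 mm and 7.16 degrees, less where a joint would pass 70% of its speed; a pose out of reach is approached as far as the arm can. A call with a gripper value outside its range is refused whole. The fingers move at their own pace and stop on an object; "force" is the grip in N (left out, the last holds). Time passes only in rows, so rows that do not move let the fingers close. It gives the time, the measured TCP pose, the force, the opening and the grip force at its end, in the units of the state.
- manip.state(): the state, without advancing time (a new reading comes with each control period).
- imaging.read_camera(name): name is "side" or "top"; returns the picture (420x560x3 uint8, red, green, blue); there is no depth.
- imaging.camera_info(name): a dict with "K" (3x3 intrinsics, pixels), "R" (3x3) and "t" (3): a world point X has camera coordinates R X + t. Camera axes: x right, y down, z forward; pixel columns grow to the right and rows downward; lengths in m; the calibration is good to about 2 mm. A picture is of the moment at which its call begins. camera_info takes no time and is no camera call.
- ticket.sign_off(): hands the job in; it is judged then, once.
Trained networks look in the newest picture that a camera, given by its name, has taken for a name from the list of things; names that differ only in an ending like _2 or _b are one class to them, and where a whole thing is asked for, a point or a joint stands for the part that bears it (a point fixed in the world has none). Each returns a list of dicts, best first, with "conf" (0 to 1); they miss things now and then, are a little off and sometimes report something else, mostly with a low value. They report only what shows in the picture. A call takes as long as a camera call. They do not tell look-alikes from the thing itself.
- imaging.trace(target, camera): "region" (420x560 bool, what is visible of it) and "xy" ([column, row] in pixels, amid what is visible of it).
- imaging.pinpoint(target, camera): "xy" ([column, row] in pixels: a listed point, or the origin of a listed thing).
The state is a dict: "clock": time; "q": joint angles; "joint_vel": joint speeds; "joint_efforts": joint torques, N m; "tcp_pos": TCP position; "tool_rot": TCP orientation; "ft_force": force on the tool from outside, world axes, zero at the start; "ft_torque": the same for the moment, N m; "opening": opening from 0.0 (shut) to 1.0 (fully open); "finger_force": force on a finger pad.
Only numpy, scipy, OpenCV 4.12 (cv2) and the standard library are available. Lean on these libraries where they do the work, as an engineer would, in place of code of your own. Each camera call takes 0.05 s, during which the arm holds its last target. There are 200 camera calls.

## Working session

There is one attempt and no reset: what is moved stays moved. The work goes in short steps, Python scripts to look and compute and a tool call to move; the robot and the scene stay as the last step left them, time stands still between calls to the robot, and variables do not carry over. Pictures are saved under pics/ and viewed, at most 10 in all, crops included, and the job is handed in when it is done.

Besides the shell and the picture viewer there is one more tool, called after "Call:" in YAML: its name, and indented under it one key for each argument. move_arm: Moves the arm, as the interface text tells. Its arguments: {"type":"object","properties":{"targets":{"type":"array"},"force":{"type":"number"}},"required":["targets"]}

```bash
mkdir -p pics; cat > h.py <<'E'
import numpy as np, cv2
from workcell import manip, imaging, ticket
def ray(cam,xy):
    c=imaging.camera_info(cam);K,R,t=map(np.array,(c["K"],c["R"],c["t"]))
    d=R.T@np.linalg.inv(K)@np.array([xy[0],xy[1],1.]); return -R.T@t,d
def atz(cam,xy,z):
    o,d=ray(cam,xy); return o+d*(z-o[2])/d[2]
def tri(a,b):
    (o1,d1),(o2,d2)=ray("side",a),ray("top",b)
    s=np.linalg.lstsq(np.c_[d1,-d2],o2-o1,rcond=None)[0]
    p,q=o1+s[0]*d1,o2+s[1]*d2; return (p+q)/2,np.linalg.norm(p-q)
def proj(cam,X):
    c=imaging.camera_info(cam);p=np.array(c["K"])@(np.array(c["R"])@X+np.array(c["t"]));return p[:2]/p[2]
E
python3 - <<'E'
from h import *
np.set_printoptions(precision=3,suppress=True)
ims=[]
for c in("side","top"):
    im=imaging.read_camera(c);cv2.imwrite(f"pics/{c}0.png",im[...,::-1]); print(c,ray(c,(280,210)))
Z=dict(fixture=0,slide_knob=.12,socket=.045,holder_nut=.128,holder=.015,spare_holder=0,grease=0,bearing=0)
for n,z in Z.items():
    for c in("side","top"):
        for d in imaging.pinpoint(n,c): print(n,c,np.round(d["conf"],2),np.round(d["xy"]),atz(c,d["xy"],z))
print(manip.state())
E
```

```text
side (array([0.342, 0.47 , 0.496]), array([ 0.102, -0.876, -0.471]))
top (array([ 0.368, -0.276,  0.968]), array([ 0.099, -0.033, -0.995]))
fixture side 0.72 [274. 225.] [ 0.457 -0.37  -0.   ]
fixture side 0.61 [388. 241.] [ 0.183 -0.326  0.   ]
fixture top 0.84 [306. 214.] [ 0.456 -0.367  0.   ]
fixture top 0.6 [286. 338.] [ 0.183 -0.319  0.   ]
slide_knob side 0.94 [412. 206.] [ 0.155 -0.273  0.12 ]
slide_knob side 0.68 [287. 186.] [ 0.421 -0.346  0.12 ]
slide_knob top 0.96 [261. 363.] [ 0.16  -0.267  0.12 ]
slide_knob top 0.66 [288. 230.] [ 0.413 -0.32   0.12 ]
socket side 0.78 [265. 203.] [ 0.481 -0.404  0.045]
socket side 0.61 [265. 193.] [ 0.49  -0.46   0.045]
socket side 0.59 [383. 215.] [ 0.194 -0.366  0.045]
socket top 0.64 [320. 203.] [ 0.476 -0.391  0.045]
socket top 0.6 [303. 335.] [ 0.197 -0.354  0.045]
holder_nut side 0.6 [264. 174.] [ 0.481 -0.395  0.128]
holder_nut top 0.62 [326. 196.] [ 0.479 -0.392  0.128]
holder side 0.75 [268. 215.] [ 0.473 -0.393  0.015]
holder top 0.78 [313. 205.] [ 0.474 -0.38   0.015]
spare_holder side 0.75 [210. 242.] [ 0.595 -0.28   0.   ]
spare_holder top 0.87 [269. 158.] [ 0.582 -0.284  0.   ]
grease side 0.56 [191. 210.] [ 0.687 -0.428  0.   ]
grease side 0.46 [262. 175.] [ 0.533 -0.685 -0.   ]
grease top 0.84 [330. 119.] [ 0.672 -0.423  0.   ]
bearing side 0.32 [266. 217.] [ 0.482 -0.41   0.   ]
bearing top 0.7 [206. 233.] [ 0.413 -0.144  0.   ]
{'clock': 0.9, 'q': array([ 55.111,   9.075,  91.5  ,   0.001,  79.423, -12.039]), 'joint_vel': array([ 0.076,  0.069,  0.019,  0.043, -0.067,  0.052]), 'joint_efforts': array([  0.   , -39.602, -33.17 ,  -0.   ,   0.001,  -0.   ]), 'tcp_pos': array([0.223, 0.53 , 0.25 ]), 'tool_rot': array([179.998,  -0.   , 157.149]), 'ft_force': array([-0.287,  0.433,  0.195]), 'ft_torque': array([-0.026,  0.015,  0.012]), 'finger_force': 0.0, 'opening': 0.9975151078192986}
```

```bash
python3 -c "
import cv2,numpy as np
a=cv2.imread('pics/side0.png');b=cv2.imread('pics/top0.png');print(a.shape)"
```

```text
(420, 560, 3)
```

View pics/side0.png

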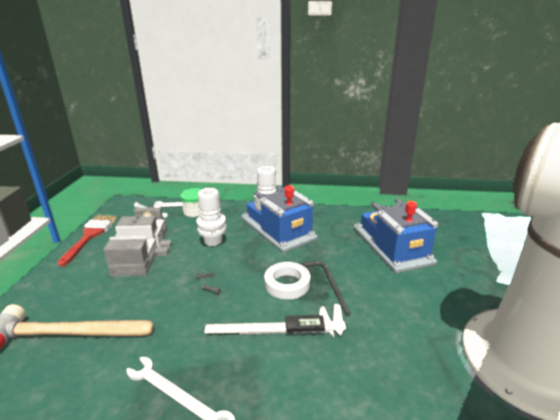

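View pics/top0.png

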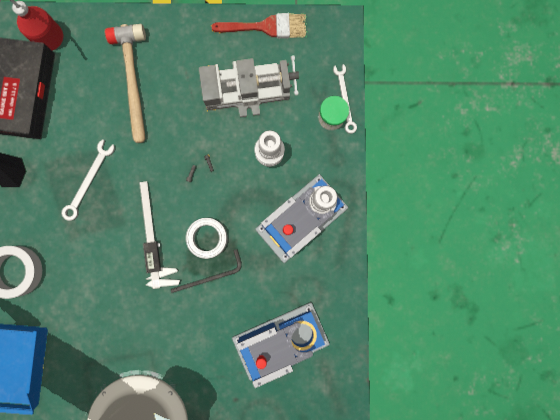

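The target is the farther fixture, which holds the holder. In the top view its knob is at about (288,230) and the nut at about (325,197). In the side view the knob is at about (289,190) and the nut at about (265,174). The spare, bearing and grease pot are at top (270,150), (206,238) and (333,112). Next I'll refine these positions.

```bash
python3 - <<'E'
from h import *
np.set_printoptions(precision=4,suppress=True)
P={}
for c in("side","top"):
    im=cv2.imread(f"pics/{c}0.png").astype(int); b,g,r=im[...,0],im[...,1],im[...,2]
    m=((r>120)&(g<80)&(b<80)).astype(np.uint8)
    n,l,s,ce=cv2.connectedComponentsWithStats(m)
    for i in range(1,n):
        if s[i,4]>25: print(c,s[i],ce[i],atz(c,ce[i],.119)[:2], atz(c,ce[i],.131)[:2])
    for n in("holder","slide_knob","bearing","spare_holder"):
        for d in imaging.trace(n,c)[:2]:
            ys,xs=np.nonzero(d["region"]);print(n,c,d["conf"],d["xy"],xs.min(),xs.max(),ys.min(),ys.max())
for cen in [(.48,-.392)]:
    for c in("side","top"): print(c,[proj(c,np.array([*cen,z])) for z in(.143,.083,.045)])
# enlarged crop of top view with bench grid
im=cv2.imread("pics/top0.png");a=cv2.resize(im[160:280,180:370],None,fx=4,fy=4,interpolation=cv2.INTER_CUBIC)
cv2.imwrite("pics/crop1.png",a)
E
```

```text
side [285 185   8  19 101] [288.3465 194.1287] [ 0.4138 -0.3059] [ 0.4115 -0.2812]
side [406 203  10  17 116] [409.7241 210.7759] [ 0.1631 -0.2529] [ 0.1688 -0.2299]
side [ 61 230  43  36 146] [ 79.3425 247.363 ] [ 0.7551 -0.0595] [ 0.742  -0.0426]
side [  0 334   5  11  35] [  1.4286 338.7714] [0.7363 0.1484] [0.7238 0.1587]
holder side 0.59 [263.7, 180.3] 254 276 165 208
slide_knob side 0.64 [404.4, 213.2] 371 427 199 227
bearing side 0.96 [287.1, 285.7] 265 309 263 298
spare_holder side 0.84 [209.6, 219.3] 196 225 189 245
spare_holder side 0.45 [280.3, 196.0] 255 305 186 210
top [ 29   6  20  17 110] [40.5273 12.4   ] [0.8507 0.1752] [0.8439 0.1689]
top [ 17  16  31  23 489] [31.0348 26.8671] [0.8206 0.193 ] [0.8142 0.1863]
top [212  18  64  18 390] [243.3667  26.9128] [ 0.8242 -0.2309] [ 0.8178 -0.2315]
top [105  28  12  15 124] [109.8952  35.379 ] [0.8043 0.0361] [0.7981 0.0317]
top [  0  77  20  43 436] [ 9.3119 96.328 ] [0.6783 0.2301] [0.6739 0.223 ]
top [37 82  4 15 32] [38.75   89.4062] [0.6926 0.1732] [0.688  0.1668]
top [283 225  10  10  67] [287.9701 229.2836] [ 0.415  -0.3193] [ 0.4143 -0.3187]
top [256 357  11  12  75] [261.1733 362.8133] [ 0.1591 -0.2669] [ 0.1621 -0.2671]
holder top 0.71 [323.3, 197.4] 309 335 185 211
slide_knob top 0.85 [300.0, 219.0] 271 333 187 245
slide_knob top 0.73 [278.7, 354.6] 248 312 322 376
bearing top 0.64 [194.2, 236.1] 186 227 218 258
spare_holder top 0.72 [268.0, 149.2] 255 284 130 165
side [array([264.036 , 168.1948]), array([264.6843, 191.0028]), array([265.0758, 204.7746])]
top [array([326.3644, 194.6733]), array([322.293 , 198.6047]), array([319.9851, 200.8332])]
```

View pics/crop1.png

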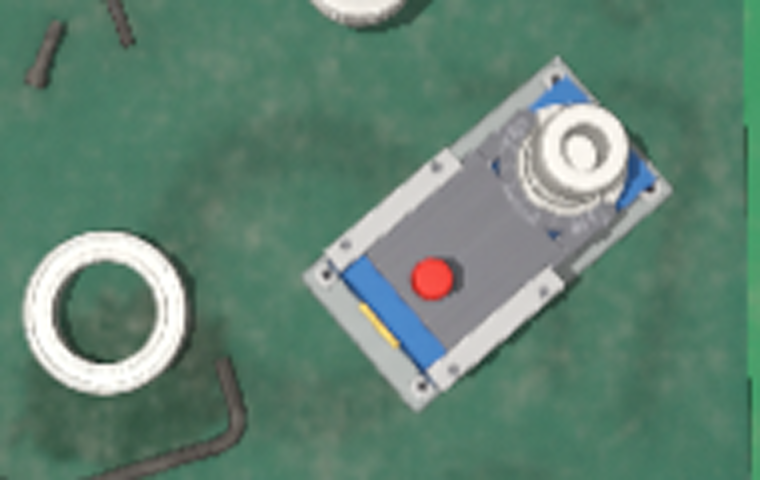

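```bash
python3 - <<'E'
from h import *
np.set_printoptions(precision=4,suppress=True)
f=lambda u,v,z:atz("top",(180+(u+.5)/4-.5,160+(v+.5)/4-.5),z)[:2]
A,B,C,D=[f(*p,.012) for p in((558,58),(305,278),(415,408),(672,188))]
print("corners",A,B,C,D,"len",np.linalg.norm(A-B),np.linalg.norm(D-C),np.linalg.norm(B-C),"cen",(A+B+C+D)/4)
d=(A-B)+(D-C);print("phi",np.degrees(np.arctan2(d[1],d[0])))
k=f(433,279,.131);n=f(581,150,.143);print("knob",k,"nut",n,"dist",np.linalg.norm(n-k),np.degrees(np.arctan2(*(n-k)[::-1])))
u=d/np.linalg.norm(d);print("u",u,"holder from plate",(A+B+C+D)/4+u*.030,"knob",(A+B+C+D)/4-u*.062)
s=atz("side",(289,190),.12);print("side knob",s, "side nut top", atz("side",(264.5,169),.143))
for uv in((110,250),(60,250),(150,120),(60,180),(20,180)): print(uv,atz("top",uv,0)[:2])
E
```

```text
corners [ 0.5438 -0.3948] [ 0.4213 -0.2542] [ 0.3499 -0.3145] [ 0.4711 -0.4575] len 0.1865282022496257 0.18746322573199198 0.0934586195375568 cen [ 0.4465 -0.3552]
phi -49.3287299037796
knob [ 0.4141 -0.3185] nut [ 0.4753 -0.3891] dist 0.09335730290667128 -49.09660293859039
u [ 0.6517 -0.7585] holder from plate [ 0.4661 -0.378 ] knob [ 0.4061 -0.3082]
side knob [ 0.4141 -0.3252  0.12  ] side nut top [ 0.4782 -0.3871  0.143 ]
(110, 250) [0.3761 0.0676]
(60, 250) [0.3763 0.1769]
(150, 120) [ 0.6688 -0.0149]
(60, 180) [0.5318 0.1819]
(20, 180) [0.5317 0.2699]
```

Call:
move_arm:
  targets:
    - [8.5,0,0,0,6.5]
    - [8.5,0,0,0,6.5]
    - [8.5,0,0,0,6.5]
    - [8.5,0,0,0,6.6]
  force: 60

```text
clock: 1.63
tcp_pos: [0.2233, 0.5299, 0.2503]
tool_rot: [-180.0, -0.0, 130.7]
ft_force: [0.6, 0.7, -0.6]
opening: 0.994
finger_force: 0.0
```

Call:
move_arm:
  targets:
    - [8.5,-3.4,-0.5,0,0]
    - [8.5,-3.4,-0.5,0,0]
    - [8.5,-3.4,-0.5,0,0]
    - [8.5,-3.4,-0.5,0,0]
    - [8.5,-3.4,-0.5,0,0]

```text
clock: 2.05
tcp_pos: [0.3166, 0.3839, 0.2504]
tool_rot: [180.0, 0.0, 131.1]
ft_force: [0.6, 0.7, 0.1]
opening: 0.995
finger_force: 0.0
```

Call:
move_arm:
  targets:
    - [8.5,-3.4,-0.5,0,0]
    - [8.5,-3.4,-0.5,0,0]
    - [8.5,-3.4,-0.5,0,0]
    - [8.5,-3.4,-0.5,0,0]
    - [8.5,-3.4,-0.5,0,0]

```text
clock: 2.47
tcp_pos: [0.4095, 0.2391, 0.2505]
tool_rot: [180.0, 0.0, 131.1]
ft_force: [0.5, 0.0, -0.3]
opening: 0.995
finger_force: 0.0
```

Call:
move_arm:
  targets:
    - [8.5,-3.4,-0.5,0,0]
    - [8.5,-3.4,-0.5,0,0]
    - [8.5,-3.4,-0.5,0,0]
    - [8.5,-3.4,-0.5,0,0]
    - [8.5,-3.4,-0.5,0,0]

```text
clock: 2.88
tcp_pos: [0.5024, 0.0944, 0.2505]
tool_rot: [180.0, 0.0, 131.0]
ft_force: [0.3, 1.2, -0.7]
opening: 0.991
finger_force: 0.0
```

Call:
move_arm:
  targets:
    - [8.5,-2.2,-2.8,0,0]
    - [8.5,-2.2,-2.8,0,0]
    - [8.5,-2.2,-2.8,0,0]
    - [8.5,-2.2,-2.8,0,0]
    - [8.5,-2.2,-2.8,0,0]

```text
clock: 3.3
tcp_pos: [0.4678, -0.0805, 0.2505]
tool_rot: [180.0, 0.0, 131.1]
ft_force: [0.6, -0.2, 0.4]
opening: 0.998
finger_force: 0.0
```

Call:
move_arm:
  targets:
    - [8.5,-2.1,-2.8,0,0]
    - [8.5,-2.1,-2.8,0,0]
    - [8.5,-2.1,-2.8,0,0]
    - [8.5,-2.1,-2.8,0,0]
    - [8.5,-2.1,-2.8,0,0]

```text
clock: 3.72
tcp_pos: [0.4311, -0.2517, 0.2505]
tool_rot: [180.0, 0.0, 131.0]
ft_force: [-0.0, 0.2, -0.3]
opening: 0.994
finger_force: 0.0
```

Call:
move_arm:
  targets:
    - [8.5,-2.1,-2.8,0,0]
    - [8.5,-2.1,-2.8,0,0]
    - [8.5,0,0,1,0]
    - [8.5,0,0,2,0]
    - [8.5,0,0,2,0]

```text
clock: 4.13
tcp_pos: [0.4172, -0.3194, 0.2003]
tool_rot: [180.0, 0.1, 131.0]
ft_force: [0.0, 0.4, -0.0]
opening: 0.993
finger_force: 0.0
```

```bash
python3 - <<'E'
from h import *
np.set_printoptions(precision=4,suppress=True)
s=manip.state();p=s["tcp_pos"];print(p,s["tool_rot"],s["ft_force"])
t=imaging.read_camera("top");i=imaging.read_camera("side")
print(proj("top",p),proj("side",p))
cv2.imwrite("pics/c2.png",np.hstack([cv2.resize(t[150:300,220:370],(400,400)),cv2.resize(i[130:260,220:350],(400,400))])[...,::-1])
E
```

```text
[ 0.4172 -0.3194  0.2003] [179.9931   0.1177 130.9683] [ 0.0087  0.3844 -0.0239]
[290.3567 225.4795] [287.4092 156.9857]
```

View pics/c2.png

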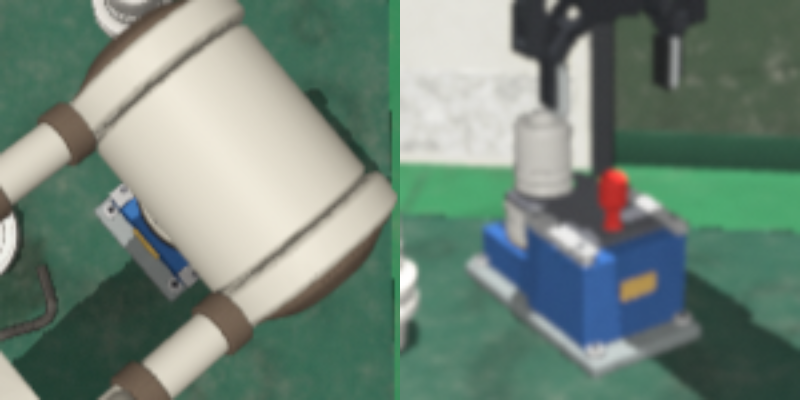

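Call:
move_arm:
  targets:
    - [8.5,0.1,0,2.5,0]
    - [8.5,0,0,2.5,0]
    - [8.5,0,0,2,0]
    - [8.5,0,0,0.8,0]
    - [2,0,0,0,0]

```text
clock: 4.65
tcp_pos: [0.4159, -0.3166, 0.1211]
tool_rot: [180.0, -0.2, 131.1]
ft_force: [0.2, -0.8, -0.0]
opening: 0.878
finger_force: 0.0
```

Call:
move_arm:
  targets:
    - [0,0,0,0,0]
    - [0,0,0,0,0]
    - [0,0,0,0,0]
    - [0,0,0,0,0]
    - [0,0,0,0,0]

```text
clock: 5.07
tcp_pos: [0.4162, -0.3193, 0.124]
tool_rot: [-179.8, 0.1, 131.1]
ft_force: [-4.6, -3.7, 5.6]
opening: 0.222
finger_force: 58.4
```

Call:
move_arm:
  targets:
    - [0,0,0,0,0]
    - [0,0,0,0,0]
    - [0,0,0,0,0]
    - [0,0,0,0,0]

```text
clock: 5.4
tcp_pos: [0.4162, -0.3193, 0.124]
tool_rot: [-179.9, 0.1, 131.1]
ft_force: [-5.1, -1.8, 4.7]
opening: 0.223
finger_force: 58.6
```

Call:
move_arm:
  targets:
    - [0,0.6,0,0,0]
    - [0,0.8,0,0,0]
    - [0,0.8,0,0,0]
    - [0,0.8,0,0,0]
    - [0,0.5,0,0,0]

```text
clock: 5.82
tcp_pos: [0.3937, -0.2931, 0.124]
tool_rot: [-179.9, 0.3, 131.1]
ft_force: [-1.5, -5.3, 2.1]
opening: 0.221
finger_force: 59.7
```

Call:
move_arm:
  targets:
    - [0,0.3,0,0,0]
    - [0,0.2,0,0,0]
    - [0,0,0,0,0]

```text
clock: 6.07
tcp_pos: [0.3909, -0.2899, 0.124]
tool_rot: [-179.9, 0.4, 131.1]
ft_force: [0.7, -6.0, 0.2]
opening: 0.221
finger_force: 59.1
```

Call:
move_arm:
  targets:
    - [0,0.2,0,0,0]
    - [0,0,0,0,0]

```text
clock: 6.23
tcp_pos: [0.3909, -0.2899, 0.1241]
tool_rot: [-179.9, 0.7, 131.0]
ft_force: [6.2, -11.9, -7.7]
opening: 0.225
finger_force: 59.0
```

Call:
move_arm:
  targets:
    - [0,0.2,0,0,0]
    - [0,0,0,0,0]

```text
clock: 6.4
tcp_pos: [0.3908, -0.2898, 0.1241]
tool_rot: [-179.9, 1.0, 131.0]
ft_force: [12.3, -18.4, -15.7]
opening: 0.227
finger_force: 59.2
```

Call:
move_arm:
  targets:
    - [0,0.2,0,0,0]
    - [0,0,0,0,0]

```text
clock: 6.57
tcp_pos: [0.3907, -0.2897, 0.1242]
tool_rot: [-180.0, 1.3, 131.0]
ft_force: [19.5, -25.0, -22.3]
opening: 0.222
finger_force: 59.4
```

Call:
move_arm:
  targets:
    - [0,-0.6,0,0,0]
    - [8.5,0,0,0,0]
    - [8.5,0,0,0,0]
    - [8.5,0,0,0,0]
    - [8.5,0,0,0,0]

```text
clock: 6.98
tcp_pos: [0.3899, -0.2868, 0.122]
tool_rot: [180.0, -0.1, 131.1]
ft_force: [0.9, -0.6, -0.3]
opening: 0.778
finger_force: 0.0
```

Call:
move_arm:
  targets:
    - [8.5,0,0,0,0]
    - [8.5,0,0,0,0]
    - [8.5,0,0,-2,0]
    - [8.5,0,0,-3,0]
    - [8.5,0,0,-3,0]

```text
clock: 7.4
tcp_pos: [0.3894, -0.2866, 0.2023]
tool_rot: [180.0, -0.2, 131.1]
ft_force: [1.0, -0.4, -0.4]
opening: 0.992
finger_force: 0.0
```

Call:
move_arm:
  targets:
    - [8.5,-2.2,0,0,0]
    - [8.5,-3.3,0,0,0]
    - [8.5,-3.3,0,0,0]
    - [8.5,-3.3,0,0,0]
    - [8.5,-1.1,0,0,0]

```text
clock: 7.82
tcp_pos: [0.4786, -0.3897, 0.202]
tool_rot: [-180.0, 0.1, 131.0]
ft_force: [0.6, 0.4, -0.5]
opening: 0.997
finger_force: 0.0
```

```bash
python3 - <<'E'
from h import *
np.set_printoptions(precision=4,suppress=True)
s=manip.state();p=s["tcp_pos"];print(p,s["tool_rot"],s["ft_force"],s["opening"],s["q"])
i=imaging.read_camera("side")
print(proj("side",p),proj("side",np.array([.477,-.39,.143])),atz("side",(264.5,169),.143))
cv2.imwrite("pics/c3.png",cv2.resize(i[120:260,200:360],(800,600)[:2] and (680,595))[...,::-1])
E
```

```text
[ 0.4786 -0.3897  0.202 ] [-179.9984    0.1055  131.018 ] [ 0.639   0.3614 -0.5053] 0.9971740208756391 [-50.3593  17.3271  87.3644   0.0009  75.203  -91.3776]
[263.8271 144.7312] [265.1617 168.5559] [ 0.4782 -0.3871  0.143 ]
```

View pics/c3.png

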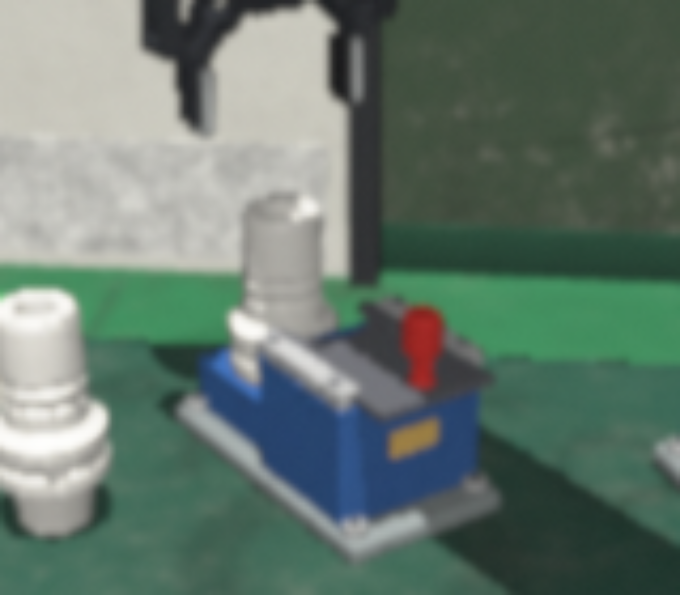

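The fingers straddle the nut and the slide is back at its stop. I'll lower and grip.

Call:
move_arm:
  targets:
    - [8.5,0.1,0,2.5,0]
    - [8.5,0,0,2.5,0]
    - [8.5,0,0,2.5,0]
    - [8.5,0,0,1.6,0]
    - [8.5,0,0,0,0]

```text
clock: 8.28
tcp_pos: [0.4737, -0.3833, 0.1066]
tool_rot: [180.0, -0.5, 131.1]
ft_force: [-0.8, 0.4, -0.5]
opening: 0.999
finger_force: 0.0
```

Call:
move_arm:
  targets:
    - [3,0,0,0,0]
    - [3,0,0,0,0]
    - [3,0,0,0,0]
    - [3,0,0,0,0]
    - [3,0,0,0,0]
  force: 60

```text
clock: 8.7
tcp_pos: [0.4766, -0.3878, 0.1138]
tool_rot: [-179.9, 0.2, 131.1]
ft_force: [-3.3, 0.0, 6.0]
opening: 0.525
finger_force: 60.8
```

Call:
move_arm:
  targets:
    - [3,0,0,0,0]
    - [3,0,0,0,0]

```text
clock: 8.87
tcp_pos: [0.4766, -0.3878, 0.1138]
tool_rot: [-179.9, 0.2, 131.0]
ft_force: [-2.9, -0.1, 6.6]
opening: 0.526
finger_force: 60.8
```

Call:
move_arm:
  targets:
    - [3,0,0,-0.5,0]
    - [3,0,0,-0.7,0]
    - [3,0,0,-0.8,0]
    - [3,0,0,-1,0]
    - [3,0,0,-1,0]

```text
clock: 9.28
tcp_pos: [0.4758, -0.3856, 0.1518]
tool_rot: [180.0, -0.1, 131.1]
ft_force: [0.2, 0.1, -6.9]
opening: 0.527
finger_force: 62.7
```

Call:
move_arm:
  targets:
    - [3,0,0,-2,0]
    - [3,0,0,-2,0]
    - [3,0,0,-2,0]
    - [3,0,0,-2,0]
    - [3,0,0,-1,0]

```text
clock: 9.7
tcp_pos: [0.4766, -0.3865, 0.245]
tool_rot: [180.0, 0.2, 131.1]
ft_force: [1.5, -1.4, -6.7]
opening: 0.524
finger_force: 62.8
```

Call:
move_arm:
  targets:
    - [3,0,0,-1,0]
    - [3,0,0,-1,0]
    - [3,0,0,0,0]

```text
clock: 9.95
tcp_pos: [0.4766, -0.3867, 0.2633]
tool_rot: [-180.0, 0.1, 131.1]
ft_force: [0.6, -0.2, -6.3]
opening: 0.528
finger_force: 62.8
```

```bash
python3 - <<'E'
from h import *
np.set_printoptions(precision=4,suppress=True)
s=manip.state();p=s["tcp_pos"];print(p,s["tool_rot"],s["ft_force"],s["ft_torque"],s["opening"],s["q"])
i=imaging.read_camera("side");t=imaging.read_camera("top")
cv2.imwrite("pics/c4.png",np.hstack([cv2.resize(i[60:260,180:380],(400,400)),cv2.resize(t[110:310,170:370],(400,400))])[...,::-1])
E
```

```text
[ 0.4766 -0.3867  0.2633] [-179.9991    0.1331  131.0585] [ 0.572 -0.209 -6.289] [ 0.0014 -0.0212  0.0168] 0.5277471014830257 [-50.3253  14.1802  84.1314   0.0024  81.5554 -91.3841]
```

View pics/c4.png

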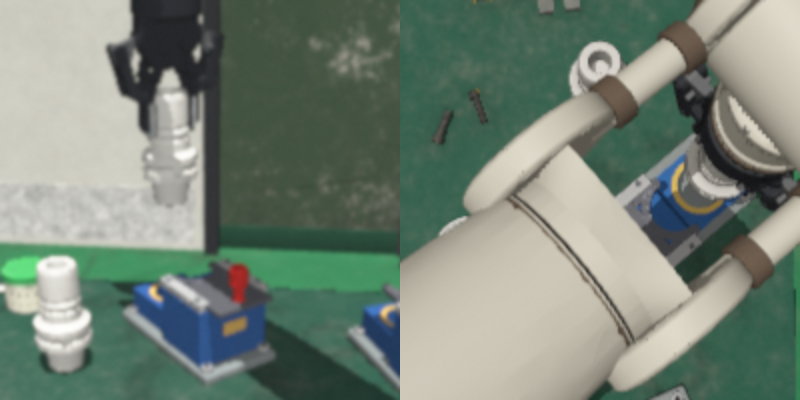

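The holder is out of the socket and weighs about 6.5 N. The tool can't be tilted, so I'll pivot the holder in a light grip against the edge of the fixture bed. First I spin the tool 90° and move beside the bed.

Call:
move_arm:
  targets:
    - [3,0,0,0,5]
    - [3,0,0,0,7]
    - [3,0,0,0,7]
    - [3,0,0,0,7]
    - [3,0,0,0,7]

```text
clock: 10.47
tcp_pos: [0.4756, -0.3857, 0.2594]
tool_rot: [-179.9, -0.2, 97.7]
ft_force: [-0.7, 0.1, -7.4]
opening: 0.531
finger_force: 62.8
```

Call:
move_arm:
  targets:
    - [3,0,0,0,7]
    - [3,0,0,0,7]
    - [3,0,0,0,7]
    - [3,0,0,0,7]
    - [3,0,0,0,7]

```text
clock: 10.88
tcp_pos: [0.4756, -0.3857, 0.2594]
tool_rot: [-179.8, -0.1, 62.7]
ft_force: [-0.6, 0.0, -7.6]
opening: 0.524
finger_force: 62.8
```

Call:
move_arm:
  targets:
    - [3,0,0,0,7]
    - [3,0,0,0,7]
    - [3,0,0,0,5]
    - [3,0,0,0,3]
    - [3,0,0,0,0]

```text
clock: 11.3
tcp_pos: [0.4756, -0.3857, 0.2595]
tool_rot: [-179.8, -0.0, 41.0]
ft_force: [-0.9, -0.1, -7.0]
opening: 0.524
finger_force: 62.8
```

Call:
move_arm:
  targets:
    - [3,1.4,-1.3,0,0]
    - [3,2.1,-2,0,0]
    - [3,2.1,-2,0,0]
    - [3,1.8,-1.6,0,0]
    - [3,1,-0.9,0,0]

```text
clock: 11.72
tcp_pos: [0.4881, -0.2693, 0.2602]
tool_rot: [-179.8, -0.0, 41.2]
ft_force: [0.0, 0.3, -7.7]
opening: 0.529
finger_force: 63.4
```

Call:
move_arm:
  targets:
    - [3,0,0,1.5,0]
    - [3,0,0,2.5,0]
    - [3,0,0,2.5,0]
    - [3,0,0,1.5,0]
    - [3,0,0,0.5,0]

```text
clock: 12.13
tcp_pos: [0.4862, -0.2709, 0.1721]
tool_rot: [-179.6, 0.1, 41.1]
ft_force: [-1.5, 1.1, -7.3]
opening: 0.526
finger_force: 63.4
```

Call:
move_arm:
  targets:
    - [3,-0.6,0,0,0]
    - [3,-0.6,0,0,0]
    - [3,-0.6,0,0,0]
    - [3,-0.6,0,0,0]
    - [3,-0.6,0,0,0]
  force: 22

```text
clock: 12.55
tcp_pos: [0.4671, -0.2923, 0.1786]
tool_rot: [179.8, -0.2, 41.0]
ft_force: [4.4, 5.7, -4.9]
opening: 0.526
finger_force: 63.5
```

Call:
move_arm:
  targets:
    - [3,-0.5,0,0,0]
    - [3,-0.5,0,0,0]

```text
clock: 12.72
tcp_pos: [0.4597, -0.299, 0.1789]
tool_rot: [179.8, -0.2, 41.0]
ft_force: [5.9, 6.2, -5.0]
opening: 0.524
finger_force: 64.1
```

Call:
move_arm:
  targets:
    - [3,-0.6,0,0,0]
    - [3,-0.6,0,0,0]
    - [3,-0.6,0,0,0]
    - [3,-0.5,0,0,0]
    - [3,0,0,0,0]

```text
clock: 13.13
tcp_pos: [0.4417, -0.3144, 0.1784]
tool_rot: [179.8, -0.2, 41.0]
ft_force: [3.2, 4.6, -4.9]
opening: 0.529
finger_force: 66.1
```

```bash
python3 - <<'E'
from h import *
np.set_printoptions(precision=4,suppress=True)
s=manip.state();p=s["tcp_pos"];print(p,s["tool_rot"],s["ft_force"],s["ft_torque"],s["finger_force"])
i=imaging.read_camera("side")
cv2.imwrite("pics/c5.png",cv2.resize(i[100:260,180:380],(600,480))[...,::-1])
E
```

```text
[ 0.4417 -0.3144  0.1784] [179.8029  -0.1852  40.9913] [ 3.1544  4.6171 -4.8835] [ 0.9544 -0.7282 -0.0073] 66.14503383636475
```

View pics/c5.png

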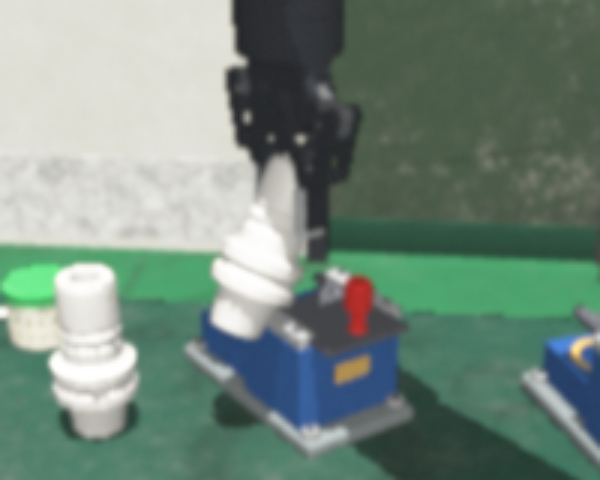

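Call:
move_arm:
  targets:
    - [3,-0.6,0,0.3,0]
    - [3,-0.6,0,0.3,0]
    - [3,-0.6,0,0.3,0]
    - [3,-0.6,0,0.3,0]
    - [3,-0.6,0,0.3,0]

```text
clock: 13.6
tcp_pos: [0.42, -0.3343, 0.1645]
tool_rot: [179.7, -0.2, 41.0]
ft_force: [5.0, 6.5, -3.8]
opening: 0.525
finger_force: 64.5
```

Call:
move_arm:
  targets:
    - [3,-0.5,0,0.6,0]
    - [3,-0.5,0,0.6,0]
    - [3,0,0,0,0]

```text
clock: 13.85
tcp_pos: [0.4111, -0.3425, 0.1511]
tool_rot: [179.7, 0.0, 41.0]
ft_force: [2.3, -0.8, 2.6]
opening: 0.521
finger_force: 60.8
```

```bash
python3 - <<'E'
from h import *
np.set_printoptions(precision=4,suppress=True)
s=manip.state();p=s["tcp_pos"];print(p,s["tool_rot"],s["ft_force"],s["ft_torque"],s["finger_force"])
i=imaging.read_camera("side")
cv2.imwrite("pics/c6.png",cv2.resize(i[100:260,180:380],(600,480))[...,::-1])
E
```

```text
[ 0.4111 -0.3425  0.1511] [179.6717   0.0288  40.9623] [ 2.2549 -0.7981  2.6349] [ 0.0955 -0.7593 -0.119 ] 60.763667821884155
```

View pics/c6.png

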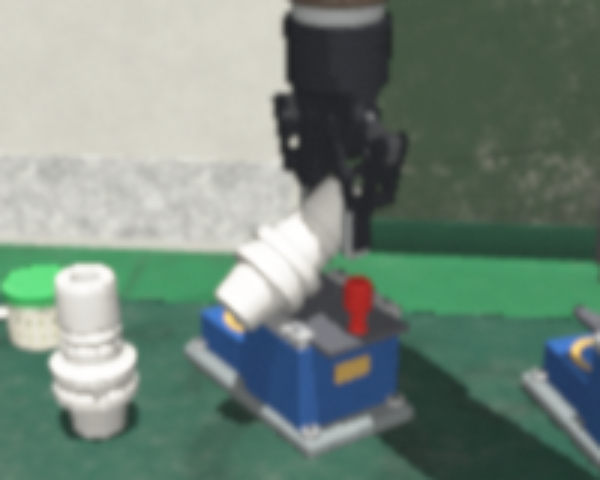

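Call:
move_arm:
  targets:
    - [3,0,0,-1,0]
    - [3,0,0,-1.5,0]
    - [3,0,0,-1.5,0]
    - [3,0,0,-1,0]
    - [3,-1,0,0,0]

```text
clock: 14.32
tcp_pos: [0.4041, -0.3465, 0.2013]
tool_rot: [179.8, 0.0, 41.2]
ft_force: [0.8, -0.6, -6.7]
opening: 0.525
finger_force: 60.9
```

Call:
move_arm:
  targets:
    - [3,-2,0,0,0]
    - [3,-2,0,0,0]
    - [3,-2,0,0,0]
    - [3,-1.5,0,0,0]
    - [3,-0.2,0,0,0]

```text
clock: 14.73
tcp_pos: [0.342, -0.3985, 0.198]
tool_rot: [-179.8, 0.1, 40.9]
ft_force: [-0.7, 0.0, -7.2]
opening: 0.524
finger_force: 60.7
```

```bash
python3 - <<'E'
from h import *
np.set_printoptions(precision=4,suppress=True)
s=manip.state();p=s["tcp_pos"];print(p,s["tool_rot"],s["ft_force"],s["ft_torque"],s["finger_force"],s["opening"])
r=p[:2]-np.array([.457,-.3645]);print("n",r@[.755,.656],"u",r@[.656,-.755])
i=imaging.read_camera("side")
cv2.imwrite("pics/c7.png",cv2.resize(i[80:260,180:405],(600,480))[...,::-1])
E
```

```text
[ 0.342  -0.3985  0.198 ] [-179.845     0.1206   40.9231] [-0.692   0.0066 -7.179 ] [-0.1357  0.221  -0.0196] 60.65197706222534 0.5243624882860259
n -0.10910548225274769 u -0.049796336207585945
```

View pics/c7.png

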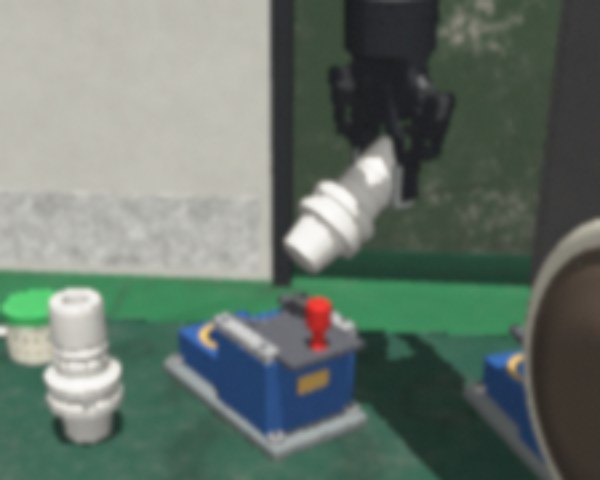

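Call:
move_arm:
  targets:
    - [3,0,0,1,0]
    - [3,0,0,1.5,0]
    - [3,0,0,1,0]
    - [3,0,0,0.5,0]
    - [3,0,0,0,0]

```text
clock: 15.2
tcp_pos: [0.345, -0.3958, 0.1583]
tool_rot: [-179.8, -0.1, 41.1]
ft_force: [0.3, 2.6, -3.3]
opening: 0.524
finger_force: 60.9
```

Call:
move_arm:
  targets:
    - [3,-0.4,0,0.5,0]
    - [3,-0.4,0,0.5,0]
    - [3,-0.4,0,0.5,0]

```text
clock: 15.45
tcp_pos: [0.3368, -0.4053, 0.1447]
tool_rot: [179.9, -0.1, 41.0]
ft_force: [3.4, 3.2, -2.0]
opening: 0.524
finger_force: 57.7
```

Call:
move_arm:
  targets:
    - [3,-0.3,0,0.5,0]
    - [3,-0.3,0,0.5,0]
    - [3,-0.2,0,0.5,0]

```text
clock: 15.7
tcp_pos: [0.3298, -0.411, 0.1291]
tool_rot: [179.9, 0.0, 41.0]
ft_force: [2.7, 1.9, 0.0]
opening: 0.521
finger_force: 55.8
```

Call:
move_arm:
  targets:
    - [3,-0.1,0,0.5,0]
    - [3,0,0,0.4,0]
    - [3,0,0,0,0]

```text
clock: 15.95
tcp_pos: [0.3284, -0.4122, 0.1202]
tool_rot: [179.9, 0.1, 41.0]
ft_force: [-3.1, -2.5, 2.7]
opening: 0.524
finger_force: 55.6
```

```bash
python3 - <<'E'
from h import *
np.set_printoptions(precision=4,suppress=True)
s=manip.state();p=s["tcp_pos"];print(p,s["tool_rot"],s["ft_force"],s["ft_torque"],s["finger_force"],s["opening"])
r=p[:2]-np.array([.457,-.3645]);print("n",r@[.755,.656],"u",r@[.656,-.755])
i=imaging.read_camera("side")
cv2.imwrite("pics/c8.png",cv2.resize(i[100:260,200:400],(600,480))[...,::-1])
E
```

```text
[ 0.3284 -0.4122  0.1202] [179.9402   0.1346  41.0207] [-3.0577 -2.5342  2.7118] [-0.1498  0.1645  0.0051] 55.61447560787201 0.5238254769841161
n -0.1284010718469289 u -0.048306113173109885
```

View pics/c8.png

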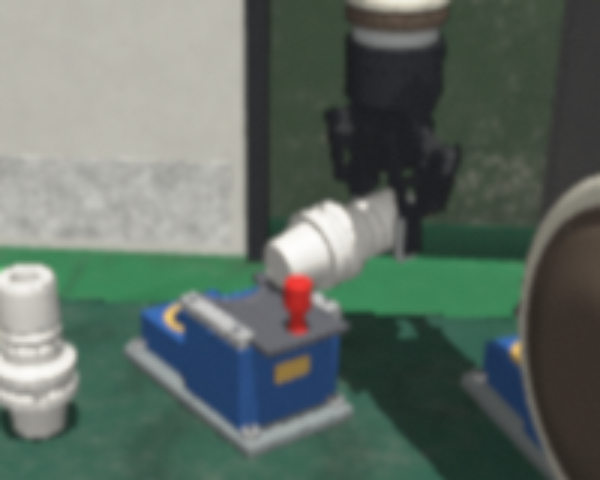

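The holder now lies across the bed's top edge, close to level; its shank end is at about (285,262) in the crop. I'll work out the angle from numbers.

```bash
cat > ang.py <<'E'
from h import *
np.set_printoptions(precision=3,suppress=True)
s=manip.state();p=s["tcp_pos"];y=np.radians(s["tool_rot"][2]);n=np.array([np.cos(y),np.sin(y),0])
f=lambda th:p+.099*(n*np.sin(th)-np.array([0,0,np.cos(th)]))
imaging.read_camera("side")
L=[(d["conf"],d["xy"]) for d in imaging.pinpoint("holder","side")]
print(p,s["ft_force"],s["ft_torque"],s["finger_force"],L)
for a in range(60,111,5): print(a,proj("side",f(np.radians(a))),end=" ")
for d in imaging.trace("holder","side")[:3]:
    ys,xs=np.nonzero(d["region"]);(vx,vy,x0,y0)=cv2.fitLine(np.c_[xs,ys].astype(np.float32),cv2.DIST_L2,0,.01,.01).ravel()
    print("\ntrace",d["conf"],d["xy"],len(xs),"slope",vy/vx)
for a in range(60,111,5):
    q=proj("side",f(np.radians(a)))-proj("side",p);print(a,round(q[1]/q[0],3),end="; ")
E
python3 ang.py
```

```text
[ 0.329 -0.412  0.121] [-2.851 -3.417  1.24 ] [-0.161  0.156  0.004] 55.6400191783905 [(0.68, [291.3, 187.8])]
60 [298.914 203.626] 65 [297.605 201.173] 70 [296.517 198.492] 75 [295.662 195.602] 80 [295.052 192.524] 85 [294.696 189.282] 90 [294.601 185.901] 95 [294.771 182.409] 100 [295.209 178.837] 105 [295.913 175.215] 110 [296.88  171.577] 
trace 0.67 [312.2, 178.4] 938 slope -0.47096255
60 -0.964; 65 -0.84; 70 -0.724; 75 -0.615; 80 -0.509; 85 -0.405; 90 -0.301; 95 -0.196; 100 -0.089; 105 0.023; 110 0.142;
```

Call:
move_arm:
  targets:
    - [3,0,0,0.3,0]
    - [3,0,0,0.3,0]
    - [3,0,0,0,0]

```text
clock: 16.4
tcp_pos: [0.3293, -0.4112, 0.1141]
tool_rot: [179.9, 0.0, 41.0]
ft_force: [-2.3, -3.7, 2.0]
opening: 0.525
finger_force: 55.4
```

Call:
move_arm:
  targets:
    - [3,0,0,0,0]
    - [3,0,0,0,0]
    - [3,0,0,0,0]
    - [3,0,0,0,0]
  force: 120

```text
clock: 16.73
tcp_pos: [0.3296, -0.4109, 0.1145]
tool_rot: [180.0, -0.0, 41.0]
ft_force: [0.2, -2.1, 2.0]
opening: 0.515
finger_force: 121.3
```

Call:
move_arm:
  targets:
    - [3,0,0,-0.3,0]
    - [3,0,0,-0.5,0]
    - [3,0,0,-0.8,0]
    - [3,0,0,-1,0]
    - [3,0,0,-1,0]

```text
clock: 17.15
tcp_pos: [0.3286, -0.41, 0.1502]
tool_rot: [-179.8, -0.0, 41.1]
ft_force: [-0.2, -0.1, -7.5]
opening: 0.512
finger_force: 122.8
```

```bash
python3 ang.py
```

```text
[ 0.329 -0.41   0.15 ] [-0.211 -0.142 -7.497] [-0.255  0.2   -0.017] 122.8497862815857 [(0.88, [290.8, 174.8])]
60 [299.042 192.691] 65 [297.712 190.128] 70 [296.606 187.335] 75 [295.737 184.331] 80 [295.117 181.137] 85 [294.755 177.779] 90 [294.658 174.283] 95 [294.832 170.678] 100 [295.277 166.995] 105 [295.994 163.267] 110 [296.978 159.527] 
trace 0.92 [308.8, 169.5] 1041 slope -0.46457356
60 -0.957; 65 -0.831; 70 -0.714; 75 -0.602; 80 -0.494; 85 -0.389; 90 -0.283; 95 -0.177; 100 -0.067; 105 0.047; 110 0.168;
```

Call:
move_arm:
  targets:
    - [3,0,0,-1.5,0]
    - [3,0,0,-2,0]
    - [3,0,0,-2,0]
    - [3,0,0,-2,0]
    - [3,0,0,-2,0]

```text
clock: 17.72
tcp_pos: [0.3288, -0.4104, 0.2455]
tool_rot: [-179.9, -0.0, 41.1]
ft_force: [0.6, -0.8, -7.4]
opening: 0.511
finger_force: 123.3
```

Call:
move_arm:
  targets:
    - [3,0,0,-2,0]
    - [3,0,0,-2,0]
    - [3,0,0,-2,0]
    - [3,0,0,-1.5,0]
    - [3,0,0,-0.5,0]

```text
clock: 18.13
tcp_pos: [0.3295, -0.4117, 0.3278]
tool_rot: [179.8, 0.1, 41.1]
ft_force: [0.3, -2.0, -7.2]
opening: 0.512
finger_force: 123.4
```

Call:
move_arm:
  targets:
    - [3,0,0,0,0]
    - [3,0,0,0,0]
    - [3,0,0,0,0]

```text
clock: 18.38
tcp_pos: [0.3288, -0.4102, 0.3233]
tool_rot: [-179.8, -0.0, 41.1]
ft_force: [-0.5, -0.0, -6.9]
opening: 0.508
finger_force: 123.4
```

```bash
cat > fit.py <<'E'
from h import *
np.set_printoptions(precision=3,suppress=True)
s=manip.state();p=s["tcp_pos"];y=np.radians(s["tool_rot"][2]);n=np.array([np.cos(y),np.sin(y),0]);m=np.array([-n[1],n[0],0])
print(p,s["ft_force"],s["ft_torque"],s["finger_force"],s["joint_vel"])
imaging.read_camera("side")
T=imaging.trace("holder","side");print([(d["conf"],d["xy"]) for d in T],imaging.pinpoint("holder","side"),imaging.pinpoint("holder_mid","side"))
M=T[0]["region"]
def sil(th,ds):
    a=n*np.sin(th)-np.array([0,0,np.cos(th)]);b=np.cross(a,m);im=np.zeros((420,560),np.uint8);w=np.linspace(0,2*np.pi,40)
    for z0,z1,r in((0,30,23),(30,68,31.5),(68,128,23)):
        P=[p+(ds-z)/1e3*a+r/1e3*(np.cos(t)*m+np.sin(t)*b) for z in(z0,z1) for t in w]
        cv2.fillConvexPoly(im,cv2.convexHull(np.array([proj("side",q) for q in P]).round().astype(np.int32)),1)
    return im>0
R=[]
for ds in range(90,112,4):
    for th in range(60,115,3):
        S=sil(np.radians(th),ds);R.append(((S&M).sum()/(S|M).sum(),th,ds))
print(sorted(R)[::-1][:6])
for th in(60,75,90,105): print(th,max(r for r in R if r[1]==th))
E
python3 fit.py
```

```text
[ 0.329 -0.41   0.323] [-0.472 -0.036 -6.919] [-0.208  0.271  0.028] 123.38815212249756 [ 0.051  0.173 -0.007 -0.032  0.238  0.01 ]
[(0.75, [310.6, 89.6])] [{'xy': [292.5, 97.7], 'conf': 0.55}] []Traceback (most recent call last):
  File "fit.py", line 17, in <module>
    S=sil(np.radians(th),ds);R.append(((S&M).sum()/(S|M).sum(),th,ds))
  File "fit.py", line 12, in sil
    cv2.fillConvexPoly(im,cv2.convexHull(np.array([proj("side",q) for q in P]).round().astype(np.int32)),1)
                                                   ~~~~^^^^^^^^^^
  File "h.py", line 13, in proj
    c=imaging.camera_info(cam);p=np.array(c["K"])@(np.array(c["R"])@X+np.array(c["t"]));return p[:2]/p[2]
ValueError: time passes only in moves, steps and waits
```

```bash
sed -i 's/^def ray/import functools\ninfo=functools.lru_cache(lambda c:__import__("workcell").imaging.camera_info(c))\ndef ray/; s/c=imaging.camera_info(cam)/c=info(cam)/' h.py; python3 fit.py
```

```text
[ 0.329 -0.411  0.324] [ 0.098 -0.897 -6.783] [-0.227  0.292  0.045] 123.38422536849976 [-0.027 -0.202 -0.467 -0.069  0.071 -0.054]
[(0.86, [310.7, 92.3])] [{'xy': [291.5, 98.2], 'conf': 0.69}] [{'xy': [317.0, 90.5], 'conf': 0.9}, {'xy': [288.4, 285.1], 'conf': 0.29}]
[(np.float64(0.7091243110838946), 90, 102), (np.float64(0.7091020910209103), 93, 102), (np.float64(0.7010309278350515), 90, 106), (np.float64(0.697463768115942), 93, 106), (np.float64(0.6954128440366972), 93, 98), (np.float64(0.6942942942942943), 93, 110)]
60 (np.float64(0.3114298935677927), 60, 94)
75 (np.float64(0.4633766233766234), 75, 102)
90 (np.float64(0.7091243110838946), 90, 102)
105 (np.float64(0.5081081081081081), 105, 102)
```

Call:
move_arm:
  targets:
    - [3,0,0,0,0]
    - [3,0,0,0,0]
    - [3,0,0,0,0]
    - [3,0,0,0,0]
    - [3,0,0,0,0]

```text
clock: 19.2
tcp_pos: [0.3292, -0.4109, 0.3253]
tool_rot: [180.0, 0.0, 41.1]
ft_force: [0.5, 0.6, -7.8]
opening: 0.513
finger_force: 123.4
```

```bash
python3 - <<'E'
from h import *
np.set_printoptions(precision=3,suppress=True)
im=imaging.read_camera("side").astype(int);r,g,b=im[...,0],im[...,1],im[...,2]
n,l,s,ce=cv2.connectedComponentsWithStats(((r>120)&(g<80)&(b<80)).astype(np.uint8))
print([(s[i][4],ce[i]) for i in range(1,n) if s[i,4]>25],"expect",proj("side",np.array([.3908,-.2898,.115])))
for k,(x,y) in dict(spare_holder=(210,242),bearing=(287,286)).items(): print(k,[d["xy"] for d in imaging.pinpoint(k,"side")][:2],(x,y))
print(imaging.pinpoint("holder","side"),manip.state()["ft_torque"],manip.state()["tcp_pos"])
E
```

```text
[(np.int32(121), array([298.711, 200.95 ])), (np.int32(318), array([ 78.443, 244.758]))] expect [298.224 199.48 ]
spare_holder [[211.3, 240.0], [194.0, 212.5]] (210, 242)
bearing [[287.0, 284.7]] (287, 286)
[{'xy': [296.5, 94.5], 'conf': 0.81}] [-0.229  0.248 -0.011] [ 0.329 -0.411  0.325]
```

The slide is still fully open, the other objects haven't moved, and the holder is level and still.

```bash
python3 -c "
from workcell import ticket
print(ticket.sign_off())"
```

```text
the job is handed in; nothing more can be done
None
```

The job is handed in at about 19 s: slide back at its stop, holder drawn and held on its side, level to within a few degrees, about 0.32 m above the bench at 120 N grip; the tool cannot tilt, so I tipped it in the fingers against the top edge of the fixture's bed.

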